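# Return the reagent bottles to their colour-coded stands

### The job

Tidy the microscope bench: pick out the four bottles from the things standing about and put each one in the stand whose colour matches its cap (red, blue, white, black). Keep the bottles upright, set each down gently so that it stands flat inside the cup of its stand, and leave the clear objective case and the black eyepiece where they are.

Things in the scene. Friction and masses are not known exactly. Their poses are not given: they have to be found in the camera images.
- ethanol: largest bottle, white with an orange and white label and a red cap: 54 mm diameter, 150 mm tall; straight body from the base to 105 mm, then shoulder and cap; origin at the centre of its underside, z up along its axis (round, yaw does not matter); 0.2 to 0.3 kg
- lens_clean: white bottle with a blue and white label and a blue cap: 42 mm diameter, 122 mm tall; straight body from the base to 85 mm, then shoulder and cap; origin at the centre of its underside, z up along its axis (round, yaw does not matter)
- stain_bottle: amber (brown) bottle with a white cap: 38 mm diameter, 98 mm tall; straight body from the base to 68 mm, then shoulder and cap; origin at the centre of its underside, z up along its axis (round, yaw does not matter)
- oil_bottle: smallest bottle, amber (brown) with a black dropper cap: 27 mm diameter, 72 mm tall; straight body from the base to 50 mm, then shoulder and cap; origin at the centre of its underside, z up along its axis (round, yaw does not matter)
- red_stand: red stand, fixed to the bench, for the bottle with the red cap: a round open cup with a red wall on a thin light grey foot. Inner diameter 74 mm, wall 4 mm thick, foot diameter 92 mm; the rim is 18 mm and the flat inner floor 4 mm above the bench. Origin on its axis at the bench surface, z up
- blue_stand: blue stand, fixed to the bench, for the bottle with the blue cap: a round open cup with a blue wall on a thin light grey foot. Inner diameter 62 mm, wall 4 mm thick, foot diameter 80 mm; the rim is 18 mm and the flat inner floor 4 mm above the bench. Origin on its axis at the bench surface, z up
- white_stand: white stand, fixed to the bench, for the bottle with the white cap: a round open cup with a white wall on a thin light grey foot. Inner diameter 58 mm, wall 4 mm thick, foot diameter 76 mm; the rim is 18 mm and the flat inner floor 4 mm above the bench. Origin on its axis at the bench surface, z up
- black_stand: black stand, fixed to the bench, for the bottle with the black cap: a round open cup with a black wall on a thin light grey foot. Inner diameter 47 mm, wall 4 mm thick, foot diameter 65 mm; the rim is 18 mm and the flat inner floor 4 mm above the bench. Origin on its axis at the bench surface, z up
- objective_case: bystander, loose: clear round objective case with a black base, 39 mm diameter, 72 mm tall; origin at the centre of its underside
- eyepiece: bystander, loose: black spare eyepiece standing on its lens tube, 50 mm diameter, 56 mm tall; origin at the centre of its underside
Things that resemble listed ones, but are neither listed nor needed, are in the scene too. What is shaped like the oil_bottle but purple or turquoise is not meant.

How it is judged:
By the outcome, as a careful person would: the job done as asked, in the order asked, and still so for the second after the job is handed in, with the robot touching nothing.
It also fails if it takes over 109 s, if anything falls off the work surface, if the arm or the gripper's body presses on something with over 40 N, if the wrist force passes 120 N, or if a joint passes its speed limit or range.

### The arm

A 6-joint arm with a two-finger parallel gripper is mounted at the origin on a cart in front of the work surface, level with it; the furniture and walls round the work are solid. World frame = base frame: x ahead of the robot, y to its left, z up, the work surface at z = 0. Lengths are in mm, angles in rad, forces in N, time in s.
With the tool pointing down it reaches from about 375 to 900 mm from the base axis. Payload 3.1 kg.
Tool frame: the origin (TCP) lies midway between the tips of the shut fingers; the grasp point (between the pads) lies 19 mm behind it (bot.hold_point_z is the z of the grasp point in the tool frame, in mm); z points along the fingers, y is the line along which they close (so a half turn about z gives the same grasp; the last joint's range is limited). The gripper opens to 85 mm and grips with 20 to 120 N. Pads are 22 mm wide; open, the fingers measure 114 mm over their backs; the gripper's body (76 mm by 85 mm) begins 54 mm behind the grasp point. The pads swing forward as they close: fully open they stand 13 mm farther back than shut.
Start: joints at [-1.446, 0.527, 1.433, -0, 1.181, -0.178], TCP at [186.394, -596.535, 203.61] pointing down, gripper open.
Joint ranges: [-3.08, 3.08], [-0.75, 2.2], [0.22, 2.44], [-1.43, 4.57], [0, 2.65], [-2.85, 2.85]. Speed limits (rad/s): [2.79, 2.79, 3.14, 3.14, 3.14, 3.14].

### API

Orientations are given as a rotation vector (axis times angle).
In Python, from plant import bot, cams, workorder, spot_in, cut_out gives the robot as it stands. The module is installed in compiled form; this text tells all that it offers.
- The arm moves only by the tool arm_command, never from a script. Its argument "deltas" is one flat list of numbers, 5 for each row, row after row: the finger opening in mm, from 0 to 85.4, then the shift along the tool's x, y, z in units of 30 mm (1.0 is 30 mm), then the turn about the tool's z in units of 10 degrees (1.0 is 10 degrees). In form: [jaw, x, y, z, twist, jaw, x, y, z, twist, ...]. A call has 1 to 20 rows; each row is the pose to reach, as a shift and turn from the pose commanded when the call began, along the tool's axes at that moment; what a row does not reach only later rows make up. A row lasts 1/8 s, in which the tool goes at most 62.5 mm and 10.7 degrees, less where a joint would pass 70% of its speed; a pose out of reach is approached as far as the arm can. A call with a gripper value outside its range is refused whole. The fingers move at their own pace and stop on an object; the grip force is fixed at half the most. Time passes only in rows, so rows that repeat a pose let the fingers close. It gives the time, the measured TCP pose, the force, the opening and the grip force at its end, in the units of the state.
- bot.sense(): the state, without advancing time (a new reading comes with each control period).
- cams.grab_frame(name): name is "scene" or "side" or "wrist"; returns the picture (480x640x3 uint8, red, green, blue); there is no depth.
- cams.calibration(name): a dict with "fx", "fy", "cx", "cy" (pixels), "k1" (the pictures are not rectified: a ray, as slopes to the right and down, at radius r is drawn at 1 + k1 r^2 times it, then the intrinsics apply), "cam_to_world" (4x4, takes a point from camera to world coordinates); the wrist camera has in their place "mount" (4x4, takes a point from camera to tool coordinates, whose origin is the TCP and whose axes are the flange's). Camera axes: x right, y down, z forward; pixel columns grow to the right and rows downward; lengths in mm; the calibration is good to about 2 mm. A picture is of the moment at which its call begins: read the wrist's pose just before it. calibration takes no time and is no camera call.
- workorder.job_done(): hands the job in; it is judged then, once.
Trained networks look in the newest picture that a camera, given by its name, has taken for a name from the list of things; names that differ only in an ending like _2 or _b are one class to them, and where a whole thing is asked for, a point or a joint stands for the part that bears it (a point fixed in the world has none). Each returns a list of dicts, best first, with "p" (0 to 1); they miss things now and then, are a little off and sometimes report something else, mostly with a low value. They report only what shows in the picture. A call takes as long as a camera call. They do not tell look-alikes from the thing itself.
- spot_in(name, camera): "box" ([left, top, width, height] in pixels, round what is visible of it).
- cut_out(name, camera): "mask" (480x640 bool, what is visible of it) and "box" ([left, top, width, height] in pixels, round what is visible of it).
The state is a dict: "time": time; "q": joint angles; "qd": joint speeds; "tau": joint torques, N m; "tcp_pos": TCP position; "eef_rot": TCP orientation; "ft_force": force on the tool from outside, world axes, zero at the start; "wrist_torque": the same for the moment, N m; "opening": opening from 0.0 (shut) to 1.0 (fully open); "grasp_force": force on a finger pad.
Only numpy, scipy, OpenCV 4.12 (cv2) and the standard library are available. Lean on these libraries where they do the work, as an engineer would, in place of code of your own. Each camera call takes 0.05 s, during which the arm holds its last target. There are 200 camera calls.

## Working session

There is one attempt and no reset: what is moved stays moved. The work goes in short steps, Python scripts to look and compute and a tool call to move; the robot and the scene stay as the last step left them, time stands still between calls to the robot, and variables do not carry over. Pictures are saved under pics/ and viewed, at most 18 in all, crops included, and the job is handed in when it is done.

Besides the shell and the picture viewer there is one more tool, called after "Request:" by a JSON object that holds its "op" and its "data". arm_command: Moves the arm, as the interface text tells. Its arguments: {"type":"object","properties":{"deltas":{"type":"array"}},"required":["deltas"]}

```bash
mkdir -p pics; python3 - <<'E'
from plant import bot,cams
import cv2,numpy as np
s=bot.sense();print(s['time'],s['tcp_pos'],s['eef_rot'],s['opening'],bot.hold_point_z)
for n in("scene","side","wrist"):
    c=cams.calibration(n);print(n,{k:(np.round(v,3).tolist()) for k,v in c.items()})
for n in("scene","side"):
    im=cams.grab_frame(n);cv2.imwrite(f"pics/{n}0.png",im[:,:,::-1])
E
```

```text
0.0 [ 186.28106028 -595.78970526  202.63132044] [-3.10353080e+00 -4.73477385e-01 -4.73079178e-05] 0.996792723020944 -18.700000000000003
scene {'fx': 521.18, 'fy': 521.18, 'cx': 318.553, 'cy': 235.85, 'k1': 0.016, 'cam_to_world': [[0.998, 0.066, -0.018, 516.634], [0.067, -0.896, 0.439, -560.698], [0.013, -0.439, -0.898, 1119.419], [0.0, 0.0, 0.0, 1.0]]}
side {'fx': 555.183, 'fy': 555.183, 'cx': 317.073, 'cy': 234.365, 'k1': 0.037, 'cam_to_world': [[0.981, -0.067, 0.183, 278.632], [-0.194, -0.341, 0.92, -1109.404], [0.001, -0.938, -0.347, 455.671], [0.0, 0.0, 0.0, 1.0]]}
wrist {'fx': 383.16, 'fy': 383.16, 'cx': 317.325, 'cy': 238.799, 'k1': -0.08, 'mount': [[0.0, -0.963, -0.269, 67.224], [1.0, 0.0, 0.0, 0.318], [-0.0, -0.269, 0.963, -169.86], [0.0, 0.0, 0.0, 1.0]]}
```

View pics/scene0.png

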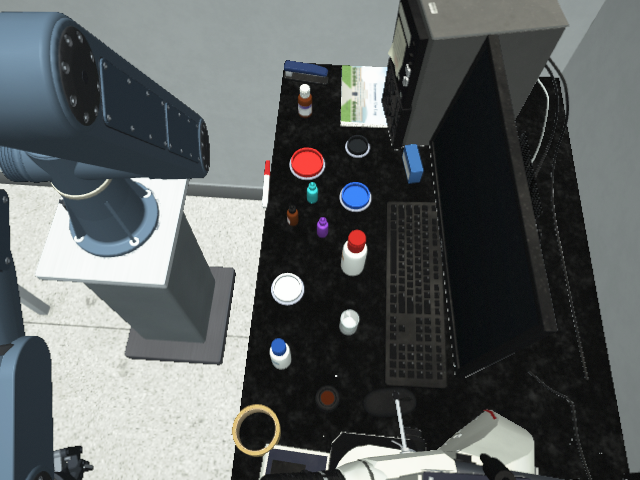

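View pics/side0.png

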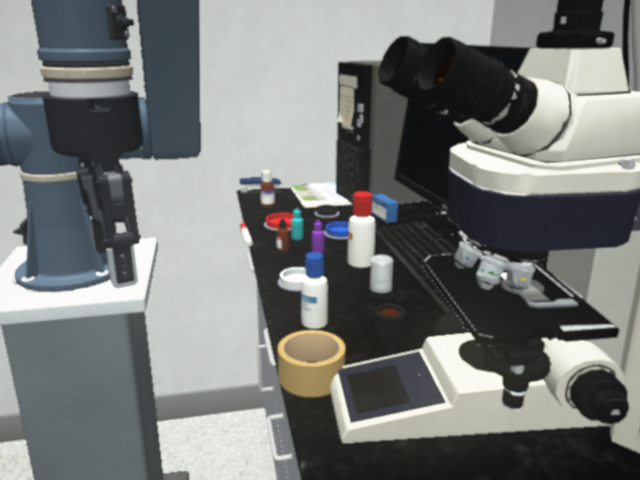

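The scene view shows these objects:
- **Stain bottle:** amber with white cap at (305,100).
- **Oil bottle:** amber with black cap at (293,215). Its look-alikes are turquoise (312,192) and purple (322,228).
- **Ethanol:** (354,253).
- **Lens_clean:** (281,353).
- **Stands:** red (307,162), black (357,147), blue (355,196), white (287,288).
- **Bystanders:** objective case (348,322), eyepiece probably (327,397).

The side view shows the same bottles, with ethanol at (361,230) and lens_clean at (314,290).

```bash
cat > h.py <<'E'
import numpy as np,cv2
from scipy.optimize import least_squares
from scipy.spatial.transform import Rotation as R
from plant import bot,cams,spot_in,cut_out
# name: (d,h,[(radius,z)...] silhouette rings)
B={'ethanol':[(27,0),(27,105),(14,150)],'lens_clean':[(21,0),(21,85),(11,122)],'stain_bottle':[(19,0),(19,68),(10,98)],
'oil_bottle':[(13.5,0),(13.5,50),(6,72)],'objective_case':[(19.5,0),(19.5,72)],'eyepiece':[(25,56),(18,0)],
'red_stand':[(46,0),(41,18)],'blue_stand':[(40,0),(35,18)],'white_stand':[(38,0),(33,18)],'black_stand':[(32.5,0),(27.5,18)]}
def pose(cam):
    c=cams.calibration(cam)
    if cam!='wrist': return c,np.array(c['cam_to_world'])
    s=bot.sense();T=np.eye(4);T[:3,:3]=R.from_rotvec(s['eef_rot']).as_matrix();T[:3,3]=s['tcp_pos']
    return c,T@np.array(c['mount'])
def proj(P,c,T):
    p=(np.asarray(P,float)-T[:3,3])@T[:3,:3]; r=p[:,:2]/p[:,2:]
    r=r*(1+c['k1']*(r**2).sum(1,keepdims=True))
    return r*[c['fx'],c['fy']]+[c['cx'],c['cy']]
A=np.linspace(0,2*np.pi,48)
def rings(name,x,y,z):
    return np.vstack([np.c_[x+r*np.cos(A),y+r*np.sin(A),0*A+z+h] for r,h in B[name]])
def mbox(name,p,c,T):
    u=proj(rings(name,*p),c,T);return np.r_[u.min(0),u.max(0)]
def fit(name,obs,x0):  # obs: [(box ltwh,c,T)]
    f=lambda p:np.concatenate([mbox(name,p,c,T)-np.r_[b[0],b[1],b[0]+b[2],b[1]+b[3]] for b,c,T in obs])
    s=least_squares(f,x0,loss='soft_l1',f_scale=2);return s.x,f(s.x)
def ray(u,v,c,T,z):
    d=cv2.undistortPoints(np.array([[[u,v]]],float),np.array([[c['fx'],0,c['cx']],[0,c['fy'],c['cy']],[0,0,1.]]),np.array([c['k1'],0,0,0]))[0,0]
    d=T[:3,:3]@np.r_[d,1];return T[:3,3]+d*(z-T[2,3])/d[2]
E
python3 - <<'E'
from h import *
px={'ethanol':(354,253),'lens_clean':(281,353),'stain_bottle':(305,100),'oil_bottle':(293,215),'objective_case':(348,322),'eyepiece':(327,397),'red_stand':(307,162),'blue_stand':(355,196),'white_stand':(287,288),'black_stand':(357,147)}
for n in B:
    obs=[];c,T=pose('scene');x0=ray(*px[n],c,T,20)
    for cam in('scene','side'):
        c,T=pose(cam);cand=spot_in(n,cam);u=proj([x0],c,T)[0]
        cand=[d for d in cand if np.hypot(d['box'][0]+d['box'][2]/2-u[0],d['box'][1]+d['box'][3]/2-u[1])<35]
        if cand: obs.append((cand[0]['box'],c,T)); print(n,cam,np.round(cand[0]['box']),round(cand[0]['p'],2),end=' ')
        else: print(n,cam,'none near',u.round())
    if obs:
        x,r=fit(n,obs,[x0[0],x0[1],0]);print('\n  ->',x.round(1),r.round(1))
E
```

```text
ethanol scene [340. 229.  28.  44.] 0.92 ethanol side [349. 193.  28.  74.] 0.61 
  -> [578.7 -76.9  -3.9] [ 0.9 -0.5  0.2  0.7 -0.3 -1.2 -0.7  1.3]
lens_clean scene [268. 339.  24.  31.] 0.67 lens_clean side [301. 251.  28.  79.] 0.75 
  -> [ 434.1 -313.6   -1.4] [ 0.2  0.5 -0.9 -0.4  1.   1.  -0.5 -1.1]
stain_bottle scene [297.  83.  12.  34.] 0.82 stain_bottle side [261. 170.  14.  37.] 0.68 
  -> [429.7 358.8  -4.5] [-0.7  0.4  2.2 -0.2 -1.  -0.1  0.1  0. ]
oil_bottle scene [285. 206.  10.  18.] 0.72 oil_bottle side [312. 222.  12.  30.] 0.9 
  -> [492.3  30.9 -12.6] [28.  -0.4 30.   3.3 -6.7 -2.5 -6.8  1.3]
objective_case scene [337. 310.  23.  25.] 0.83 objective_case side [369. 256.  24.  39.] 0.89 
  -> [ 570.7 -233.     1.5] [ 0.7 -1.7 -1.8  0.9  1.  -2.7 -0.2  3.9]
eyepiece scene [315. 389.  24.  26.] 0.64 eyepiece side [375. 301.  27.  45.] 0.81 
  -> [ 533.2 -402.1    7.7] [-1.9 -1.1 -0.3 -0.1 -0.4 -0.8  5.9  1.2]
red_stand scene [288. 146.  34.  33.] 0.58 red_stand side none near [284. 217.]

  -> [443.6 205.1 -24.2] [-0.4  0.4  0.4 -0.4]
blue_stand scene [337. 185.  39.  23.] 0.98 blue_stand side [326. 221.  27.  17.] 0.61 
  -> [578.3 104.3  -3.2] [ 2.  -4.5 -5.2  2.2 -1.8 -0.1  4.4  0.3]
white_stand scene [270. 271.  34.  34.] 0.67 white_stand side [280. 265.  26.  25.] 0.63 
  -> [ 4.302e+02 -1.509e+02  2.000e-01] [ 0.   0.4 -0.7 -0.8 -2.   0.6 11.9 -0.4]
black_stand scene [344. 138.  23.  20.] 0.56 black_stand side [314. 208.  24.  12.] 0.62 
  -> [573.9 251.3  -9.6] [-0.8 -1.7  0.8  1.3 -0.4 -0.6  0.4  0.8]
```

Request:
{"op": "arm_command", "data": {"deltas": [85, 2, -2, -4, 0.3, 85, 4, -4.5, -4, 0.6, 85, 6, -6.7, -4, 0.9, 85, 8, -8.8, -4, 1.2, 85, 10, -11, -4, 1.5, 85, 12, -13.2, -4, 1.735, 85, 14, -15.4, -4, 1.735, 85, 15.65, -17.3, -4, 1.735, 85, 15.65, -17.3, -4, 1.735, 85, 15.65, -17.3, -4, 1.735, 85, 15.65, -17.3, -4, 1.735, 85, 15.65, -17.3, -4, 1.735, 85, 15.65, -17.3, -4, 1.735, 85, 15.65, -17.3, -4, 1.735, 85, 15.65, -17.3, -4, 1.735]}}

```text
time: 2.98
tcp_pos: [479.3, 37.7, 323.6]
eef_rot: [3.141, -0.003, -0.001]
ft_force: [0.1, -0.6, 0.4]
opening: 0.993
grasp_force: 0.0
```

```bash
cat >> h.py <<'E'
P0={'ethanol':(578.7,-76.9),'lens_clean':(434.1,-313.6),'stain_bottle':(429.7,358.8),'oil_bottle':(463,36),'red_stand':(445,195),'blue_stand':(578,104),'white_stand':(430,-151),'black_stand':(574,246)}
def look(names,cam='wrist',grab=None,tol=45):
    c,T=pose(cam)
    im=cams.grab_frame(cam)
    if grab: cv2.imwrite(grab,im[:,:,::-1])
    for n in names:
        u=proj([[*P0[n],20]],c,T)[0]
        cand=[d for d in spot_in(n,cam) if np.hypot(d['box'][0]+d['box'][2]/2-u[0],d['box'][1]+d['box'][3]/2-u[1])<tol]
        if not cand: print(n,'none near',u.round());continue
        b=cand[0]['box']
        f=lambda p:mbox(n,[*p,0],c,T)-np.r_[b[0],b[1],b[0]+b[2],b[1]+b[3]]
        s=least_squares(f,P0[n],loss='soft_l1',f_scale=2)
        print(n,np.round(b),round(cand[0]['p'],2),'xy',s.x.round(1),'res',f(s.x).round(1))
    return im,c,T
E
python3 - <<'E'
from h import *
look(['ethanol','oil_bottle','red_stand','blue_stand','white_stand','black_stand'],grab='pics/w1.png')
s=bot.sense();print(s['time'],s['tcp_pos'])
E
```

```text
ethanol [392.  78.  85.  53.] 0.64 xy [573.8 -86.2] res [ 2.7 -1.9 -1.4  2. ]
oil_bottle [318. 217.  23.  28.] 0.64 xy [427.4  22.3] res [ 0.  -1.4 -0.   1.3]
red_stand [168. 176.  68.  68.] 0.75 xy [447.6 188.9] res [-1.3 -0.4  1.3  0.5]
blue_stand [236.  74.  61.  68.] 0.92 xy [576.2  98.9] res [-1.8  0.4  1.8 -0.4]
white_stand [430. 195.  59.  56.] 0.93 xy [ 430.  -151.2] res [ 0.4  0.1 -0.4 -0.1]
black_stand [119.  86.  52.  53.] 0.56 xy [572.9 250.8] res [-0.7 -0.2  0.7  0.2]
3.325 [479.70294857  38.37844537 323.66705217]
```

View pics/w1.png

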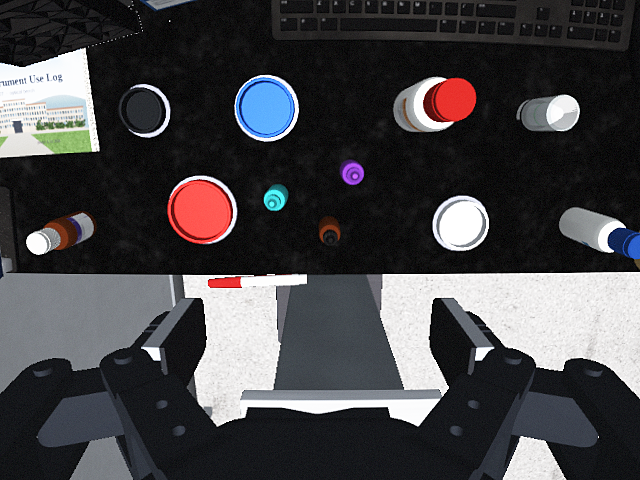

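The wrist view shows the oil bottle (amber, black cap) at (330,231), with turquoise (275,197) and purple (352,172) beside it. Ethanol is at (435,103) and the stain bottle at (60,234). The stands are red (202,209), blue (266,108), black (145,111) and white (460,222). I'll fit all three views jointly.

```bash
python3 - <<'E'
from h import *
import json
P0['oil_bottle']=(427,22)
obj=['ethanol','lens_clean','stain_bottle','oil_bottle','red_stand','blue_stand','white_stand','black_stand']
for n in obj:
    obs=[];msg=[]
    for cam in('scene','side','wrist'):
        c,T=pose(cam);u=proj([[*P0[n],B[n][-1][1]/2]],c,T)[0]
        k=[d for d in cut_out(n,cam) if np.hypot(d['box'][0]+d['box'][2]/2-u[0],d['box'][1]+d['box'][3]/2-u[1])<(14 if cam!='wrist' else 40)]
        if not k: msg.append(cam+' none');continue
        m=k[0]['mask'];ys,xs=np.where(m);b=[xs.min(),ys.min(),np.ptp(xs)+1,np.ptp(ys)+1]
        obs.append((b,c,T));msg.append(cam+str(np.array(b).tolist()))
    x,r=fit(n,obs,[*P0[n],0]); print(n,x.round(1),r.round(1),msg)
    f=lambda p:np.concatenate([mbox(n,[*p,0],c,T)-np.r_[b[0],b[1],b[0]+b[2],b[1]+b[3]] for b,c,T in obs])
    s=least_squares(f,P0[n],loss='soft_l1',f_scale=2);print('   z0:',s.x.round(1),np.abs(s.fun).max().round(1))
E
```

```text
ethanol [574.2 -84.4   0.8] [-1.8  1.  -0.3  1.  -0.5 -1.5  0.5  0.2  0.4 -2.3 -0.9  1. ] ['scene[341, 230, 26, 45]', 'side[348, 192, 27, 75]', 'wrist[394, 78, 82, 54]']
   z0: [574.3 -84.5] 2.2
lens_clean [ 432.3 -310.1   -2.2] [-2.3  0.1 -0.7 -0.9 -0.1  0.1 -2.   0.2 -3.5 -0.7  5.9 -2.4] ['scene[270, 338, 21, 31]', 'side[301, 252, 28, 77]', 'wrist[559, 208, 81, 52]']
   z0: [ 432.4 -311.1] 8.1
stain_bottle [429.5 359.5  -2.6] [-0.7 -1.  -1.1 -1.1 -1.5 -0.4 -0.8 -0.8  0.6 -0.7  0.3 -1.6] ['scene[297, 84, 15, 34]', 'side[261, 170, 14, 38]', 'wrist[26, 211, 70, 43]']
   z0: [430.  357.6] 1.5
oil_bottle [428.   23.4  -3.4] [-1.1 -0.8 -1.1  1.  -0.1 -0.8 -0.3  0.3  0.3 -1.4 -0.3 -0.1] ['scene[287, 205, 12, 20]', 'side[277, 219, 13, 33]', 'wrist[318, 216, 23, 29]']
   z0: [428.5  23. ] 2.2
red_stand [448.6 189.5  -3.7] [-1.8 -0.8 -1.   0.7 -1.   0.1  7.   0.3 -1.  -0.3  0.7 -0.2] ['scene[290, 148, 35, 31]', 'side[265, 213, 29, 18]', 'wrist[169, 175, 68, 68]']
   z0: [449.2 187.9] 7.3
blue_stand [576.5 101.3  -4. ] [-0.5 -0.4 -1.4 -0.5 -2.  -1.1  8.5  1.7  0.5 -0.6 -0.3 -0. ] ['scene[339, 182, 33, 30]', 'side[326, 223, 23, 15]', 'wrist[234, 75, 65, 66]']
   z0: [576.3 100.4] 8.5
white_stand [ 430.3 -153.    -1.3] [-1.2 -0.4 -0.9  1.  -0.3 -1.  11.3  0.3  0.8  0.2 -1.6 -0.2] ['scene[271, 273, 33, 31]', 'side[278, 268, 28, 23]', 'wrist[431, 195, 60, 56]']
   z0: [ 430.5 -153. ] 11.4
black_stand [576.3 253.   -2.9] [-0.7 -0.7 -1.9 -0.6 -1.1  0.3 -0.5 -0.2  0.7 -0.6 -0.1 -1.4] ['scene[345, 135, 26, 23]', 'side[316, 204, 24, 14]', 'wrist[118, 84, 54, 54]']
   z0: [576.1 251.5] 1.9
```

```bash
python3 -c "
import cv2
i=cv2.imread('pics/w1.png');cv2.imwrite('pics/crop1.png',cv2.resize(i[60:260,240:500],None,fx=3,fy=3,interpolation=cv2.INTER_CUBIC)[:600,:780])"
```

```text
(no output)
```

View pics/crop1.png

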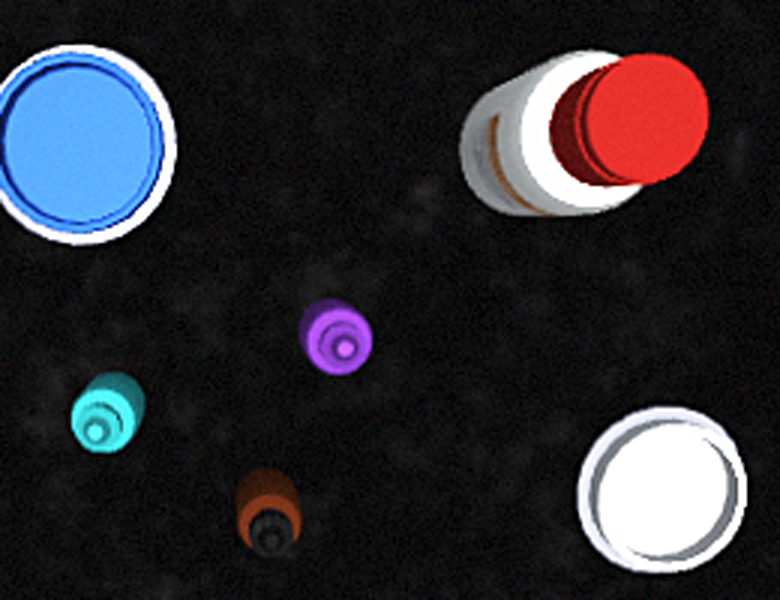

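Request:
{"op": "arm_command", "data": {"deltas": [85, 1, 1.3, 1, 0, 85, 2.1, 2.7, 2, 0, 85, 3.16, 4.09, 3, 0, 85, 3.16, 4.09, 3, 0, 85, 3.16, 4.09, 3, 0, 85, 3.16, 4.09, 3, 0]}}

```text
time: 5.28
tcp_pos: [574.3, -82.8, 234.7]
eef_rot: [3.141, 0.002, 0.002]
ft_force: [0.1, 0.3, 0.4]
opening: 0.997
grasp_force: 0.0
```

The crop shows ethanol (white body, orange label, red cap) at (600,130) and the true oil bottle at (270,510). Turquoise (105,415) and purple (335,335) are decoys.

Request:
{"op": "arm_command", "data": {"deltas": [85, 0, 0.06, 1, 0, 85, 0, 0.06, 2, 0, 85, 0, 0.06, 3, 0, 85, 0, 0.06, 4, 0, 85, 0, 0.06, 4.6, 0, 85, 0, 0.06, 5.1, 0, 85, 0, 0.06, 5.1, 0, 85, 0, 0.06, 5.1, 0, 20, 0, 0.06, 5.1, 0, 20, 0, 0.06, 5.1, 0, 20, 0, 0.06, 5.1, 0, 20, 0, 0.06, 5.1, 0, 20, 0, 0.06, 5.1, 0, 20, 0, 0.06, 5.1, 0, 20, 0, 0.06, 5.1, 0, 20, 0, 0.06, 5.1, 0]}}

```text
time: 7.28
tcp_pos: [574.9, -85.4, 81.3]
eef_rot: [-3.141, 0.001, -0.001]
ft_force: [-1.1, 1.7, 5.3]
opening: 0.416
grasp_force: 59.2
```

```bash
python3 - <<'E'
from h import *
im=cams.grab_frame('side');cv2.imwrite('pics/s2.png',cv2.resize(im[120:300,270:450,::-1],None,fx=3.3,fy=3.3,interpolation=cv2.INTER_CUBIC))
print(bot.sense()['opening'],bot.sense()['grasp_force'])
E
```

```text
0.42156449959549963 59.247456192970276
```

View pics/s2.png

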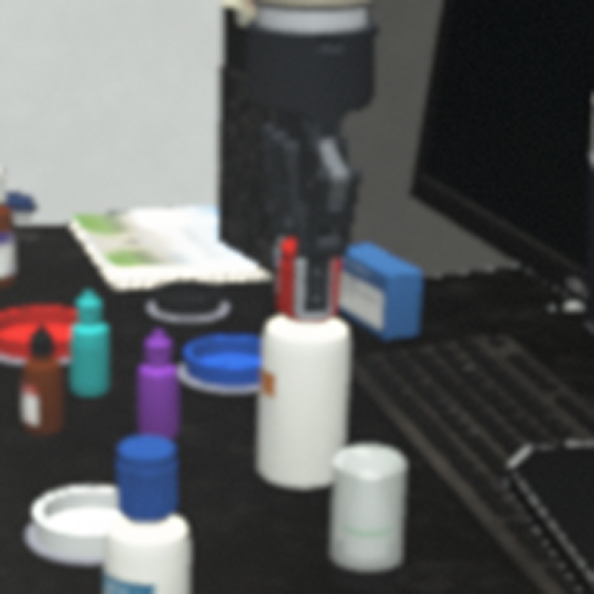

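The side crop shows the fingers closed on the red cap at (315,285) instead of the body. The tips end at the shoulder, crop y≈320. I'll check the tip height by projection.

```bash
python3 - <<'E'
from h import *
c,T=pose('side')
for y in(-85,-105,-112):
  for z in(0,82,95,105,120,150): print(y,z,((proj([[574,y,z]],c,T)[0]-[270,120])*3.3).round(),end=' ')
  print()
c,T=pose('wrist')
im=cams.grab_frame('wrist');cv2.imwrite('pics/w2.png',im[:,:,::-1])
E
```

```text
-85 0 [299. 470.] -85 82 [302. 347.] -85 95 [303. 327.] -85 105 [303. 312.] -85 120 [304. 288.] -85 150 [306. 241.] 
-105 0 [307. 483.] -105 82 [311. 358.] -105 95 [312. 338.] -105 105 [312. 322.] -105 120 [313. 298.] -105 150 [315. 250.] 
-112 0 [310. 487.] -112 82 [314. 362.] -112 95 [315. 342.] -112 105 [316. 326.] -112 120 [316. 302.] -112 150 [318. 253.]
```

View pics/w2.png

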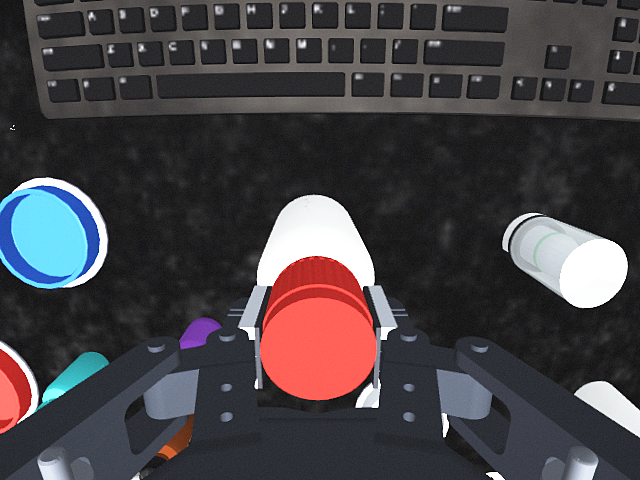

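The tips sit higher than I assumed, so the fingers hold the 35 mm cap. The hold is firm (59 N, centred), so I'll lift gently and check it.

Request:
{"op": "arm_command", "data": {"deltas": [20, 0, 0, -0.2, 0, 20, 0, 0, -0.6, 0, 20, 0, 0, -1.2, 0, 20, 0, 0, -1.8, 0, 20, 0, 0, -2.4, 0, 20, 0, 0, -3, 0, 20, 0, 0, -3.4, 0, 20, 0, 0, -3.4, 0, 20, 0, 0, -3.4, 0]}}

```text
time: 8.5
tcp_pos: [573.9, -85.5, 182.0]
eef_rot: [-3.141, 0.0, 0.002]
ft_force: [0.0, -0.1, -3.4]
opening: 0.415
grasp_force: 59.8
```

Request:
{"op": "arm_command", "data": {"deltas": [20, -0.15, -0.3, 0, 0, 20, -0.45, -1, 0, 0, 20, -0.9, -2, 0, 0, 20, -1.4, -3.05, 0, 0, 20, -1.9, -4.15, 0, 0, 20, -2.4, -5.25, 0, 0, 20, -2.9, -6.35, 0, 0, 20, -3.4, -7.4, 0, 0, 20, -3.8, -8.25, 0, 0, 20, -4.05, -8.8, 0, 0, 20, -4.18, -9.08, 0, 0, 20, -4.2, -9.13, 0, 0, 20, -4.2, -9.13, 0, 0, 20, -4.2, -9.13, 0, 0, 20, -4.2, -9.13, 0, 0]}}

```text
time: 10.38
tcp_pos: [448.9, 187.7, 182.6]
eef_rot: [3.142, -0.002, 0.0]
ft_force: [-0.5, 0.8, -2.7]
opening: 0.416
grasp_force: 59.9
```

```bash
python3 - <<'E'
from h import *
a=cams.grab_frame('side')[100:280,200:380,::-1];b=cams.grab_frame('scene')[90:270,220:400,::-1]
cv2.imwrite('pics/s3.png',cv2.resize(np.hstack([a,b]),None,fx=2.2,fy=2.2,interpolation=cv2.INTER_CUBIC))
for cam in('scene','side'):
    c,T=pose(cam)
    for d in cut_out('ethanol',cam)[:1]:
        ys,xs=np.where(d['mask']);print(cam,d['p'],xs.min(),ys.min(),xs.max(),ys.max(),'model@(448.5,188.8,100)',mbox('ethanol',(448.5,188.8,101),c,T).round())
print(bot.sense()['tcp_pos'])
E
```

```text
side 0.61 271 124 293 187 model@(448.5,188.8,100) [269. 121. 293. 187.]
[448.6744429  188.04640422 182.58676226]
```

View pics/s3.png

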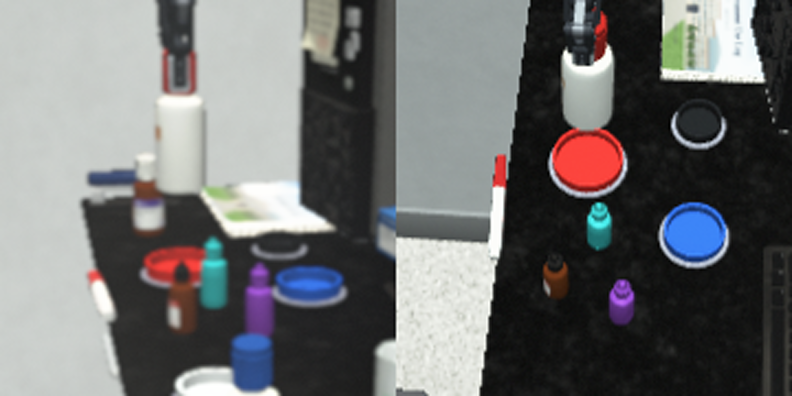

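Left is the side view: the bottle hangs upright at (180,140), matching the model at x 448, y 189, base 101. Right is the scene view, with the bottle just above the red cup at (588,160).

Request:
{"op": "arm_command", "data": {"deltas": [20, 0, 0.0, 0.3, 0, 20, 0, 0, 0.9, 0, 20, 0, 0, 1.5, 0, 20, 0, 0, 2.1, 0, 20, 0, 0, 2.6, 0, 20, 0, 0, 2.9, 0, 20, 0, 0, 3.05, 0, 20, 0, 0, 3.1, 0, 20, 0, 0, 3.14, 0, 20, 0, 0, 3.18, 0, 20, 0, 0, 3.22, 0, 20, 0, 0, 3.22, 0]}}

```text
time: 12.08
tcp_pos: [448.6, 188.3, 86.1]
eef_rot: [-3.142, -0.0, -0.0]
ft_force: [-0.6, 0.3, -3.5]
opening: 0.415
grasp_force: 59.9
```

Still hanging, so I'll go down in fine steps.

Request:
{"op": "arm_command", "data": {"deltas": [20, 0, 0, 0.03, 0, 20, 0, 0, 0.05, 0, 20, 0, 0, 0.05, 0]}}

```text
time: 12.45
tcp_pos: [448.8, 188.3, 85.3]
eef_rot: [-3.141, -0.0, -0.001]
ft_force: [-1.7, 0.3, 5.2]
opening: 0.414
grasp_force: 60.6
```

Request:
{"op": "arm_command", "data": {"deltas": [45, 0, 0, -0.02, 0, 60, 0, 0, -0.02, 0, 75, 0, 0, -0.02, 0, 75, 0, 0, -0.02, 0, 75, 0, 0, -0.02, 0, 75, 0, 0, -1, 0, 75, 0, 0, -2.5, 0, 75, 0, 0, -4, 0, 75, 0, 0, -5.5, 0, 75, 0, 0, -5.5, 0]}}

```text
time: 13.7
tcp_pos: [451.1, 188.8, 253.1]
eef_rot: [-3.14, -0.0, -0.014]
ft_force: [-0.9, -0.1, -0.3]
opening: 0.875
grasp_force: 0.0
```

```bash
python3 - <<'E'
from h import *
P0['ethanol']=(448.5,188.8)
b=cams.grab_frame('scene')[100:220,260:420,::-1];c,T=pose('wrist');w=cams.grab_frame('wrist')[:,:,::-1]
a=cams.grab_frame('side')[140:260,210:370,::-1]
cv2.imwrite('pics/s4.png',np.vstack([np.hstack([cv2.resize(a,(400,300)),cv2.resize(b,(400,300))]),cv2.resize(w[120:420,120:520],(800,600))[150:450]]))
for cam in('scene','side','wrist'):
    c,T=pose(cam)
    for d in spot_in('ethanol',cam)[:1]: print(cam,np.round(d['box']),mbox('ethanol',(448.5,188.8,4),c,T).round())
print(bot.sense()['tcp_pos'])
E
```

```text
scene [296. 122.  24.  49.] [294. 121. 317. 172.]
side [273. 164.  20.  58.] [270. 162. 293. 226.]
wrist [285. 175.  61.  76.] [283. 169. 348. 247.]
[447.49844175 188.02445264 247.98647235]
```

View pics/s4.png

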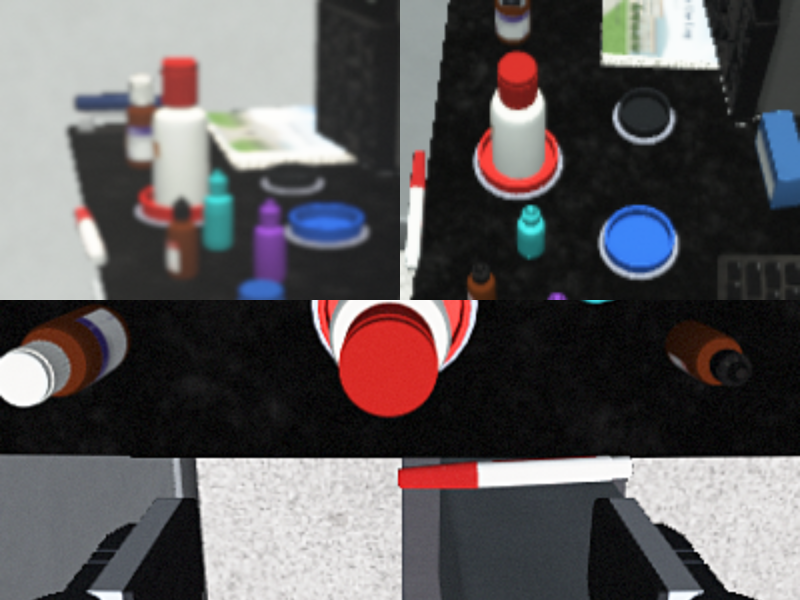

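Ethanol stands upright inside the red cup: side crop (180,190), scene crop (518,150). Before the next grasp I'll check the tip-height offset using the scale in the wrist view.

```bash
python3 - <<'E'
from h import *
c=cams.calibration('wrist');T=np.eye(4);T[:3,:3]=np.diag([1,-1,-1.]);T[:3,3]=[479.7,38.4,323.7];T=T@np.array(c['mount'])
for n,b,p in [('red_stand',[169,175,68,68],(448,189)),('blue_stand',[234,75,65,66],(576,100)),('white_stand',[431,195,60,56],(430,-152)),('black_stand',[118,84,54,54],(575,251)),('ethanol',[394,78,82,54],(574,-84)),('oil_bottle',[318,216,23,29],(428,23)),('stain_bottle',[26,211,70,43],(430,358))]:
    x,r=fit(n,[(b,c,T)],[*p,0]);print(n,x.round(1),r.round(1))
# where tip points at TCP would show in the current wrist view
for z in(0,-13,-26,-40):
  for y in(-42,42): 
    M=np.linalg.inv(np.array(c['mount']));q=M@np.array([0,y,z,1]);print(z,y,(q[:2]/q[2]*383.16+[317.3,238.8]).round(),end=' ')
E
```

```text
red_stand [446.9 190.9 -10.3] [-0.4  0.4  0.4 -0.4]
blue_stand [576.1 100.7  -2.5] [ 0.4 -0.3 -0.4  0.4]
white_stand [ 433.1 -149.3   10.6] [ 0.5 -0.5 -0.4  0.5]
black_stand [574.6 249.7   4.8] [-0.  0.  0. -0.]
ethanol [574.  -86.3  -3.1] [ 1.2 -1.3 -0.8  1.4]
oil_bottle [424.4  22.4 -13. ] [ 0.5 -0.4 -0.5  0.3]
stain_bottle [429.  357.3   1.1] [-0.1  0.2  0.1 -0.2]
0 -42 [227. 279.] 0 42 [405. 279.] -13 -42 [221. 290.] -13 42 [411. 290.] -26 -42 [213. 303.] -26 42 [419. 303.] -40 -42 [203. 319.] -40 42 [428. 319.]
```

TCP scale is right, but the open fingertips show about 40 mm behind the TCP, and about 26 mm when gripping. I'll plan with that. Next I'll check clearance to the microscope eyepieces near lens_clean.

```bash
python3 - <<'E'
from h import *
c1,T1=pose('scene');c2,T2=pose('side')
for z in range(0,650,50):
    p=ray(385,402,c1,T1,z);print(z,p.round()[:2],proj([p],c2,T2)[0].round(),'| from side:',ray(398,62,c2,T2,z).round()[:2] if z<450 else '')
E
```

```text
0 [ 657. -385.] [460. 331.] | from side: [3028. 6823.]
50 [ 651. -393.] [462. 306.] | from side: [2726. 5953.]
100 [ 644. -401.] [463. 279.] | from side: [2424. 5082.]
150 [ 638. -409.] [465. 251.] | from side: [2123. 4212.]
200 [ 632. -417.] [466. 220.] | from side: [1821. 3342.]
250 [ 626. -424.] [468. 188.] | from side: [1519. 2471.]
300 [ 619. -432.] [470. 153.] | from side: [1218. 1601.]
350 [ 613. -440.] [472. 116.] | from side: [916. 730.]
400 [ 607. -448.] [474.  76.] | from side: [ 614. -140.]
450 [ 601. -456.] [477.  32.] | from side: 
500 [ 594. -464.] [480. -15.] | from side: 
550 [ 588. -471.] [483. -67.] | from side: 
600 [ 582. -479.] [ 486. -124.] | from side:
```

Request:
{"op": "arm_command", "data": {"deltas": [75, -0.05, 1, 0.2, 0, 75, -0.1, 2.8, 0.4, 0, 75, -0.2, 4.7, 0.6, 0, 75, -0.25, 6.6, 0.8, 0, 75, -0.3, 8.5, 1, 0, 75, -0.35, 10.4, 1.2, 0, 75, -0.4, 12.3, 1.3, 0, 75, -0.5, 14.2, 1.4, 0, 75, -0.53, 15.8, 1.4, 0, 75, -0.53, 16.63, 1.4, 0, 75, -0.53, 16.63, 1.4, 0, 75, -0.53, 16.63, 1.4, 0, 75, -0.53, 16.63, 1.4, 0]}}

```text
time: 15.62
tcp_pos: [432.6, -308.6, 207.5]
eef_rot: [-3.14, -0.003, 0.001]
ft_force: [-0.3, -0.9, -0.3]
opening: 0.876
grasp_force: 0.0
```

```bash
cat >> h.py <<'E'
P0.update(ethanol=(448.5,188.8),oil_bottle=(428.3,23.2),lens_clean=(432.3,-311),stain_bottle=(430,358.5),red_stand=(448.5,188.8),blue_stand=(576.3,100.2),white_stand=(430.2,-152),black_stand=(575,251.5))
E
python3 - <<'E'
from h import *
look(['lens_clean','white_stand'],tol=70)
s=bot.sense();print(s['tcp_pos'],s['eef_rot'],s['time'])
E
```

```text
lens_clean [298. 180.  49.  71.] 0.84 xy [ 431.3 -312.9] res [-2.3  1.7  2.3 -1. ]
white_stand [122. 166.  78.  73.] 0.59 xy [ 431.1 -152.5] res [ 0.6 -0.6 -0.6  0.6]
[ 432.86243947 -309.50638657  207.73655393] [-3.14151456e+00 -2.44093447e-03 -7.44949911e-05] 15.775
```

Request:
{"op": "arm_command", "data": {"deltas": [75, 0, 0.07, 1, 0, 75, 0, 0.07, 2, 0, 75, 0, 0.07, 3, 0, 75, 0, 0.07, 4, 0, 75, 0, 0.07, 4.5, 0, 75, 0, 0.07, 4.7, 0, 75, 0, 0.07, 4.7, 0, 15, 0, 0.07, 4.7, 0, 15, 0, 0.07, 4.7, 0, 15, 0, 0.07, 4.7, 0, 15, 0, 0.07, 4.7, 0, 15, 0, 0.07, 4.7, 0, 15, 0, 0.07, 4.7, 0, 15, 0, 0.07, 4.7, 0]}}

```text
time: 17.52
tcp_pos: [433.0, -313.0, 67.4]
eef_rot: [3.141, 0.0, 0.001]
ft_force: [-0.6, 1.2, 6.2]
opening: 0.314
grasp_force: 58.7
```

```bash
python3 - <<'E'
from h import *
a=cams.grab_frame('side')[200:340,230:390,::-1]
cv2.imwrite('pics/s5.png',cv2.resize(a,None,fx=3.5,fy=3.5,interpolation=cv2.INTER_CUBIC))
E
```

View pics/s5.png

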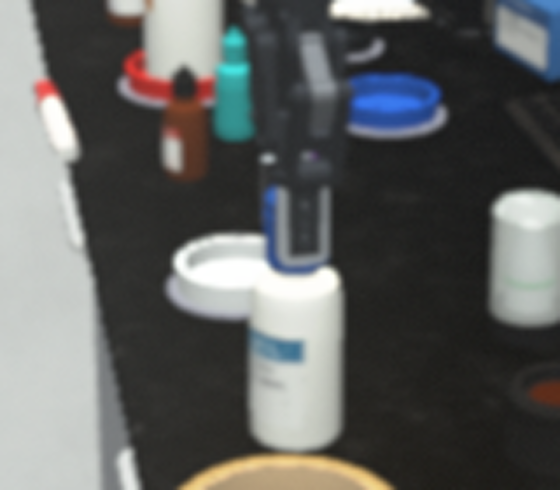

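The side crop shows the fingers holding the blue cap at (300,220), with the bottle upright. I'll lift it and carry it to the blue stand.

Request:
{"op": "arm_command", "data": {"deltas": [15, 0, 0, -0.2, 0, 15, 0, 0, -0.8, 0, 15, 0, 0, -1.6, 0, 15, 0, 0, -2.4, 0, 15, 0, 0, -3.1, 0, 15, 0, 0, -3.4, 0, 15, 0.1, -0.3, -3.4, 0, 15, 0.38, -1.1, -3.4, 0, 15, 0.8, -2.3, -3.4, 0, 15, 1.25, -3.6, -3.4, 0, 15, 1.7, -4.9, -3.4, 0, 15, 2.15, -6.2, -3.4, 0, 15, 2.6, -7.5, -3.4, 0, 15, 3.05, -8.8, -3.4, 0, 15, 3.5, -10.1, -3.4, 0, 15, 3.95, -11.4, -3.4, 0, 15, 4.35, -12.5, -3.4, 0, 15, 4.62, -13.3, -3.4, 0, 15, 4.78, -13.77, -3.4, 0, 15, 4.78, -13.77, -3.4, 0]}}

```text
time: 20.08
tcp_pos: [575.5, 101.1, 167.6]
eef_rot: [3.141, 0.003, -0.003]
ft_force: [-0.3, 0.4, -0.4]
opening: 0.314
grasp_force: 59.2
```

Request:
{"op": "arm_command", "data": {"deltas": [15, 0, 0, 0, 0, 15, 0, 0, 0, 0]}}

```text
time: 20.32
tcp_pos: [575.8, 99.4, 168.4]
eef_rot: [3.141, -0.002, -0.001]
ft_force: [-0.5, 0.4, -1.0]
opening: 0.315
grasp_force: 59.2
```

```bash
python3 - <<'E'
from h import *
for cam in('scene','side'):
    cams.grab_frame(cam);c,T=pose(cam)
    for d in spot_in('lens_clean',cam)[:1]: print(cam,d['p'],np.round(d['box']),mbox('lens_clean',(576.3,100.2,101),c,T).round())
print(bot.sense()['tcp_pos'])
E
```

```text
scene 0.72 [347. 155.  23.  29.] [349. 139. 371. 183.]
side 0.68 [331. 146.  18.  54.] [332. 138. 351. 194.]
[576.06890485  99.74729216 168.63041024]
```

```bash
python3 - <<'E'
from h import *
a=cams.grab_frame('side')[100:260,260:420,::-1];b=cams.grab_frame('scene')[90:250,270:430,::-1]
a=np.ascontiguousarray(a);b=np.ascontiguousarray(b)
cv2.imwrite('pics/s6.png',cv2.resize(np.hstack([a,b]),None,fx=2.5,fy=2.5,interpolation=cv2.INTER_CUBIC))
for cam in('scene','side'):
    c,T=pose(cam)
    for d in cut_out('lens_clean',cam)[:1]: ys,xs=np.where(d['mask']);print(cam,xs.min(),ys.min(),xs.max(),ys.max())
E
```

```text
scene 350 151 370 181
side 332 141 351 194
```

View pics/s6.png

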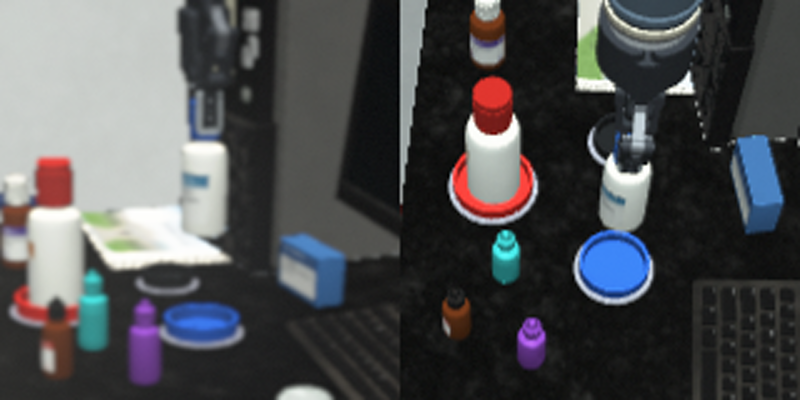

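Upright, and the masks match the model over the blue cup (scene crop (614,262)). Now I'll lower it.

Request:
{"op": "arm_command", "data": {"deltas": [15, 0, 0, 0.3, 0, 15, 0, 0, 0.9, 0, 15, 0, 0, 1.6, 0, 15, 0, 0, 2.3, 0, 15, 0, 0, 2.8, 0, 15, 0, 0, 3.04, 0, 15, 0, 0, 3.1, 0, 15, 0, 0, 3.14, 0, 15, 0, 0, 3.18, 0, 15, 0, 0, 3.2, 0, 15, 0, 0, 3.2, 0]}}

```text
time: 22.1
tcp_pos: [576.2, 100.3, 72.7]
eef_rot: [3.142, 0.0, 0.001]
ft_force: [0.3, 1.1, -1.6]
opening: 0.318
grasp_force: 59.2
```

Request:
{"op": "arm_command", "data": {"deltas": [15, 0, 0, 0.03, 0, 15, 0, 0, 0.05, 0, 15, 0, 0, 0.05, 0]}}

```text
time: 22.48
tcp_pos: [576.3, 100.4, 71.4]
eef_rot: [3.142, 0.0, 0.001]
ft_force: [-0.5, -0.0, 2.4]
opening: 0.316
grasp_force: 59.5
```

Request:
{"op": "arm_command", "data": {"deltas": [35, 0, 0, 0, 0, 55, 0, 0, 0, 0, 70, 0, 0, 0, 0, 75, 0, 0, 0, 0, 75, 0, 0, 0, 0, 75, 0, 0, -1, 0, 75, 0, 0, -2.5, 0, 75, 0, 0, -4, 0, 75, 0, 0, -5.5, 0, 75, -0.5, -1, -5.5, 0, 75, -1.5, -3, -5.5, 0, 75, -2.5, -4.5, -5.5, 0, 75, -3.5, -6, -5.5, 0, 75, -4.3, -7.5, -5.5, 0, 75, -4.87, -8.6, -5.2, 0, 75, -4.87, -8.6, -4.7, 0, 75, -4.87, -8.6, -4.5, 0, 75, -4.87, -8.6, -4.5, 0, 75, -4.87, -8.6, -4.5, 0]}}

```text
time: 24.85
tcp_pos: [430.9, 357.6, 206.3]
eef_rot: [-3.141, 0.003, -0.001]
ft_force: [-0.2, -0.1, 0.4]
opening: 0.882
grasp_force: 0.0
```

```bash
python3 - <<'E'
from h import *
im,c,T=look(['stain_bottle'],tol=70)
s=bot.sense();print(s['tcp_pos'],s['eef_rot'],s['time'])
for cam in('scene','side'):
    a=cams.grab_frame(cam);c,T=pose(cam)
    if cam=='scene':cv2.imwrite('pics/s7.png',np.hstack([cv2.resize(im[:,:,::-1],(400,300)),cv2.resize(a[90:240,260:460,::-1],(400,300))]))
    for n,p in(('lens_clean',(576.3,100.2,4)),('stain_bottle',(430,358.5,0))):
        for d in spot_in(n,cam)[:1]: print(n,cam,np.round(d['box']),mbox(n,p,c,T).round())
E
```

```text
stain_bottle [297. 184.  44.  59.] 0.81 xy [428.6 355.8] res [-1.1  1.4  1.1 -1.1]
[430.79975354 357.88443657 206.4865758 ] [-3.14115924e+00  2.08411834e-03 -1.38256905e-03] 24.95
lens_clean scene [346. 165.  22.  39.] [346. 165. 366. 204.]
stain_bottle scene [299.  87.  11.  35.] [296.  83. 311. 117.]
lens_clean side [332. 178.  19.  54.] [332. 180. 350. 234.]
stain_bottle side [259. 169.  12.  39.] [260. 169. 274. 206.]
```

View pics/s7.png

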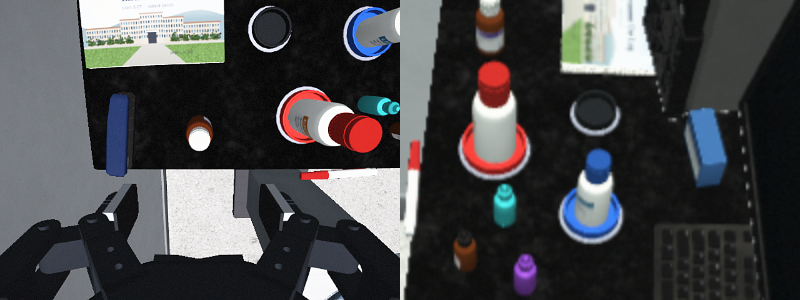

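The wrist crop (left) shows the stain bottle at (199,133), centred between the fingers. The scene crop (right) shows lens_clean standing in the blue cup at (592,205). Next I'll grip the stain bottle's cap.

Request:
{"op": "arm_command", "data": {"deltas": [75, -0.05, 0.03, 1, 0, 75, -0.05, 0.03, 2.2, 0, 75, -0.05, 0.03, 3.4, 0, 75, -0.05, 0.03, 4.4, 0, 75, -0.05, 0.03, 4.9, 0, 75, -0.05, 0.03, 5.1, 0, 75, -0.05, 0.03, 5.1, 0, 10, -0.05, 0.03, 5.1, 0, 10, -0.05, 0.03, 5.1, 0, 10, -0.05, 0.03, 5.1, 0, 10, -0.05, 0.03, 5.1, 0, 10, -0.05, 0.03, 5.1, 0, 10, -0.05, 0.03, 5.1, 0, 10, -0.05, 0.03, 5.1, 0, 10, -0.05, 0.03, 5.1, 0]}}

```text
time: 27.12
tcp_pos: [429.0, 357.6, 53.9]
eef_rot: [-3.141, -0.0, -0.002]
ft_force: [-0.1, -2.0, 5.4]
opening: 0.279
grasp_force: 58.6
```

Request:
{"op": "arm_command", "data": {"deltas": [10, 0, 0, -0.2, 0, 10, 0, 0, -0.7, 0, 10, 0, 0, -1.5, 0, 10, 0, 0, -2.5, 0, 10, 0, 0, -3.5, 0, 10, 0, 0, -4.5, 0, 10, 0, 0, -5.4, 0, 10, 0, 0, -6, 0, 10, 0, 0, -6.2, 0, 10, 0, 0, -6.2, 0, 10, 0, 0, -6.2, 0]}}

```text
time: 28.5
tcp_pos: [427.8, 357.1, 238.1]
eef_rot: [3.141, -0.0, -0.003]
ft_force: [0.7, -0.2, -0.2]
opening: 0.275
grasp_force: 58.9
```

Request:
{"op": "arm_command", "data": {"deltas": [10, 0, 0.3, 0, 0, 10, 0, 1.1, 0, 0, 10, 0, 2.3, 0, 0, 10, 0, 3.6, 0, 0, 10, 0, 4.9, 0, 0, 10, 0, 6.2, 0, 0, 10, 0, 7.5, 0, 0, 10, 0, 8.8, 0, 0, 10, 0, 10.1, 0, 0, 10, 0, 11.4, 0, 0, 10, 0, 12.7, 0, 0, 10, 0, 14, 0, 0, 10, 0, 15.2, 0, 0, 10, 0, 16.2, 0, 0, 10, 0.03, 16.8, 0, 0, 10, 0.03, 16.99, 0, 0, 10, 0.03, 16.99, 0, 0, 10, 0.03, 16.99, 0, 0]}}

```text
time: 30.75
tcp_pos: [429.1, -151.2, 238.9]
eef_rot: [-3.141, -0.002, 0.001]
ft_force: [-0.4, -0.8, -0.9]
opening: 0.275
grasp_force: 58.9
```

```bash
python3 - <<'E'
from h import *
s=bot.sense();print(s['tcp_pos'],s['opening'])
for cam in('scene','side'):
    a=cams.grab_frame(cam);c,T=pose(cam)
    if cam=='side':cv2.imwrite('pics/s8.png',cv2.resize(a[100:340,200:440,::-1],(600,600)))
    for d in cut_out('stain_bottle',cam)[:1]:
        ys,xs=np.where(d['mask']);print(cam,d['p'],xs.min(),ys.min(),xs.max(),ys.max(),mbox('stain_bottle',(430.2,-152,186),c,T).round())
E
```

```text
[ 429.12455957 -151.18404723  238.91889108] 0.2747268707224971
scene 0.95 273 233 292 263 [270. 228. 292. 264.]
side 0.71 286 138 307 191 [285. 133. 307. 191.]
```

View pics/s8.png

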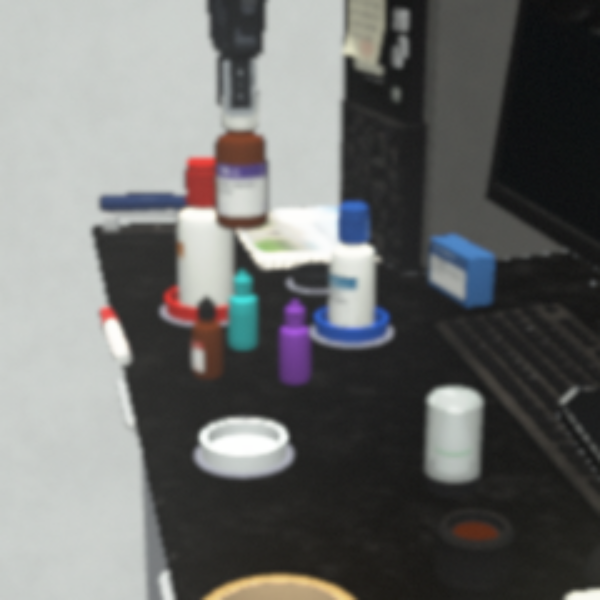

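The side crop shows the stain bottle upright at (242,180), matching the model over the white cup at (245,440). Now I'll lower it.

Request:
{"op": "arm_command", "data": {"deltas": [10, 0.03, 0.02, 0.3, 0, 10, 0.03, 0.02, 1.1, 0, 10, 0.03, 0.02, 2.1, 0, 10, 0.03, 0.02, 3.2, 0, 10, 0.03, 0.02, 4.3, 0, 10, 0.03, 0.02, 5.2, 0, 10, 0.03, 0.02, 5.7, 0, 10, 0.03, 0.02, 5.88, 0, 10, 0.03, 0.02, 5.94, 0, 10, 0.03, 0.02, 5.98, 0, 10, 0.03, 0.02, 6.01, 0, 10, 0.03, 0.02, 6.01, 0]}}

```text
time: 32.45
tcp_pos: [430.5, -153.0, 59.1]
eef_rot: [3.141, 0.0, 0.001]
ft_force: [-0.1, 1.1, -1.9]
opening: 0.276
grasp_force: 58.9
```

Request:
{"op": "arm_command", "data": {"deltas": [10, 0, 0, 0.03, 0, 10, 0, 0, 0.05, 0, 10, 0, 0, 0.05, 0]}}

```text
time: 32.83
tcp_pos: [430.7, -153.1, 57.9]
eef_rot: [3.141, -0.0, 0.002]
ft_force: [-0.7, -0.3, 5.9]
opening: 0.273
grasp_force: 59.7
```

Request:
{"op": "arm_command", "data": {"deltas": [30, 0, 0, 0, 0, 50, 0, 0, 0, 0, 65, 0, 0, 0, 0, 65, 0, 0, 0, 0, 65, 0, 0, -1, 0, 65, 0, 0, -2.5, 0, 65, 0, 0, -4, 0, 65, 0, 0, -5, 0, 65, -0.08, -1.5, -5, 0, 65, -0.08, -3, -5, 0, 65, -0.08, -4.7, -5, 0, 65, -0.08, -5.88, -5, 0, 65, -0.08, -5.88, -5, 0, 65, -0.08, -5.88, -5, 0, 65, -0.08, -5.88, -5, 0]}}

```text
time: 34.7
tcp_pos: [428.1, 22.6, 207.2]
eef_rot: [3.141, -0.002, 0.0]
ft_force: [-0.4, -0.2, -0.1]
opening: 0.763
grasp_force: 0.0
```

```bash
python3 - <<'E'
from h import *
im,c,T=look(['oil_bottle'],tol=40)
s=bot.sense();print(s['tcp_pos'],s['eef_rot'],s['time'])
for cam in('scene','side'):
    a=cams.grab_frame(cam);c,T=pose(cam)
    if cam=='scene':cv2.imwrite('pics/s9.png',np.hstack([cv2.resize(im[:,:,::-1],(480,360)),cv2.resize(a[190:340,240:373,::-1],(320,360))]))
    for n,p in(('stain_bottle',(430.2,-152.5,4)),):
        for d in spot_in(n,cam)[:1]: print(n,cam,np.round(d['box']),mbox(n,p,c,T).round())
E
```

```text
oil_bottle none near [316. 206.]
[428.04051256  22.58079176 207.15988877] [ 3.14144316e+00 -2.87148827e-03 -8.66374012e-05] 34.8
stain_bottle scene [281. 268.  13.  32.] [276. 267. 295. 296.]
stain_bottle side [288. 231.  20.  48.] [287. 230. 307. 284.]
```

View pics/s9.png

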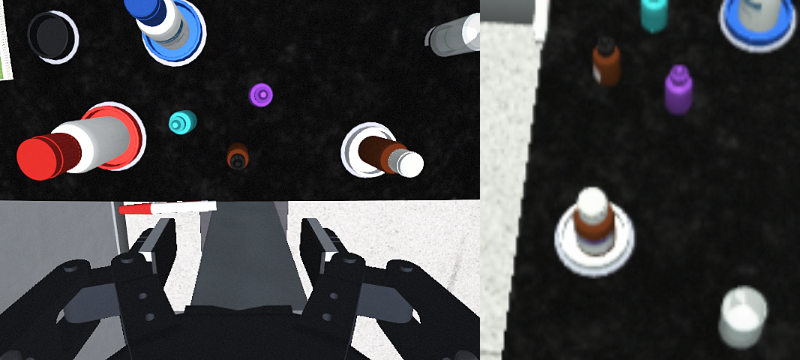

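The wrist crop (left) shows the oil bottle at (237,156), on the predicted pixel, with turquoise at (182,122) and purple at (261,95) clear of the fingers. The scene crop (right) shows the stain bottle standing in the white cup at (595,225).

Request:
{"op": "arm_command", "data": {"deltas": [65, 0, 0, 1.2, 0, 65, 0, 0, 2.6, 0, 65, 0, 0, 4, 0, 65, 0, 0, 5, 0, 65, 0, 0, 5.8, 0, 65, 0, 0, 6.4, 0, 65, 0, 0, 6.7, 0, 65, 0, 0, 6.77, 0, 65, 0, 0, 6.77, 0, 65, 0, 0, 6.77, 0]}}

```text
time: 36.25
tcp_pos: [428.3, 23.5, 4.7]
eef_rot: [3.141, 0.0, 0.002]
ft_force: [-0.2, 0.1, -0.3]
opening: 0.76
grasp_force: 0.0
```

Request:
{"op": "arm_command", "data": {"deltas": [10, 0, 0, 0, 0, 10, 0, 0, 0, 0, 10, 0, 0, 0, 0, 10, 0, 0, 0, 0, 10, 0, 0, 0, 0, 10, 0, 0, 0, 0, 10, 0, 0, 0, 0, 10, 0, 0, 0, 0]}}

```text
time: 37.25
tcp_pos: [428.1, 23.5, 4.6]
eef_rot: [3.141, -0.0, 0.001]
ft_force: [-0.6, 0.3, 5.7]
opening: 0.28
grasp_force: 58.6
```

```bash
python3 - <<'E'
from h import *
a=cams.grab_frame('side')[180:280,230:350,::-1];b=cams.grab_frame('wrist')[100:400,160:480,::-1]
cv2.imwrite('pics/s10.png',np.hstack([cv2.resize(a,(460,383),interpolation=cv2.INTER_CUBIC),cv2.resize(b,(340,383))]))
E
```

```text
(no output)
```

View pics/s10.png

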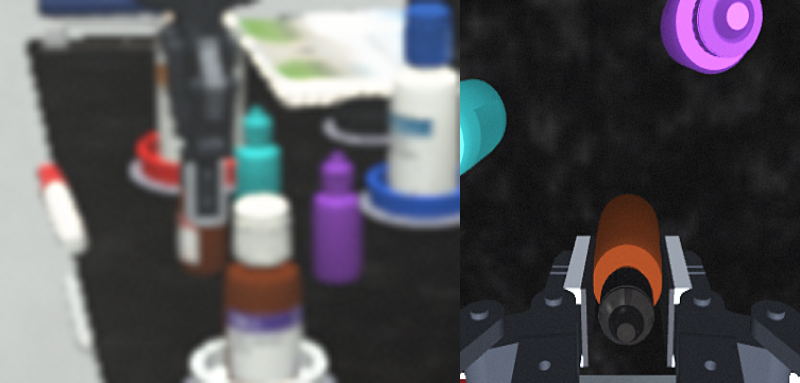

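The side crop shows the pads on the amber body at (205,215). The wrist crop shows the bottle centred between them. Before carrying it over I'll measure how close the PC tower is to the black stand.

```bash
python3 - <<'E'
from h import *
c,T=pose('scene');s=cams.grab_frame('scene')
cv2.imwrite('pics/s11.png',cv2.resize(s[0:225,280:580,::-1],(800,600),interpolation=cv2.INTER_CUBIC))
for u,v in((385,127),(388,140),(400,147),(430,145),(404,150)): print((u,v),[ray(u,v,c,T,z).round()[:2].tolist() for z in(0,200,400)])
E
```

```text
(385, 127) [[649.0, 322.0], [626.0, 164.0], [602.0, 6.0]]
(388, 140) [[658.0, 280.0], [632.0, 130.0], [607.0, -21.0]]
(400, 147) [[689.0, 260.0], [658.0, 113.0], [627.0, -33.0]]
(430, 145) [[768.0, 272.0], [723.0, 123.0], [678.0, -26.0]]
(404, 150) [[700.0, 251.0], [667.0, 106.0], [634.0, -39.0]]
```

View pics/s11.png

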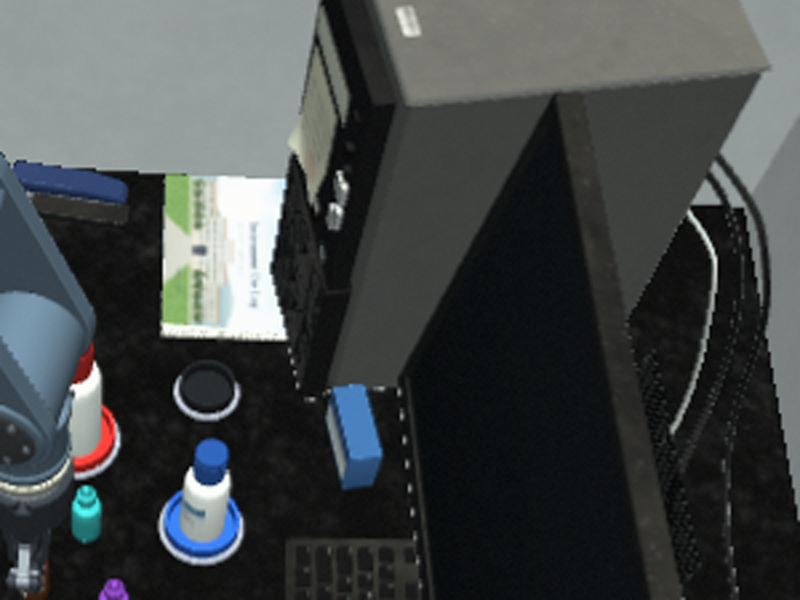

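The tower's front face is at x≈660–675 (crop (300,390) is its corner), so at yaw 0 the wrist camera would come within a few mm of it. I'll turn the tool 90° so the camera points to +y.

Request:
{"op": "arm_command", "data": {"deltas": [10, 0, 0, -0.2, 0, 10, 0, 0, -0.7, 0, 10, 0, 0, -1.5, 0, 10, 0, 0, -2.5, 0, 10, 0, 0, -3.5, 0, 10, 0, 0, -4.5, 0, 10, 0, 0, -5.2, 0, 10, 0, 0, -5.5, -0.5, 10, 0, 0, -5.5, -1.3, 10, 0, 0, -5.5, -2.1, 10, 0, 0, -5.5, -2.9, 10, 0, 0, -5.5, -3.7, 10, 0, 0, -5.5, -4.5, 10, 0, 0, -5.5, -5.3, 10, 0, 0, -5.5, -6.1, 10, 0, 0, -5.5, -6.9, 10, 0, 0, -5.5, -7.7, 10, 0, 0, -5.5, -8.5, 10, 0, 0, -5.5, -9, 10, 0, 0, -5.5, -9]}}

```text
time: 39.9
tcp_pos: [427.4, 23.7, 169.2]
eef_rot: [-2.222, -2.22, 0.0]
ft_force: [0.2, -0.0, -1.2]
opening: 0.281
grasp_force: 59.0
```

Request:
{"op": "arm_command", "data": {"deltas": [10, 0.25, 0.15, 0, 0, 10, 0.8, 0.5, 0, 0, 10, 1.7, 1.1, 0, 0, 10, 2.7, 1.75, 0, 0, 10, 3.7, 2.4, 0, 0, 10, 4.7, 3.05, 0, 0, 10, 5.7, 3.65, 0, 0, 10, 6.6, 4.25, 0, 0, 10, 7.25, 4.7, 0, 0, 10, 7.6, 4.9, 0, 0, 10, 7.6, 4.9, 0, 0, 10, 7.6, 4.9, 0, 0, 10, 7.6, 4.9, 0, 0]}}

```text
time: 41.52
tcp_pos: [574.4, 250.8, 169.2]
eef_rot: [-2.222, -2.22, 0.001]
ft_force: [0.2, 0.2, -0.2]
opening: 0.278
grasp_force: 59.0
```

```bash
python3 - <<'E'
from h import *
s=bot.sense();print(s['tcp_pos'],s['eef_rot'],s['opening'])
for cam in('scene','side'):
    a=cams.grab_frame(cam);c,T=pose(cam)
    m=mbox('oil_bottle',(575,251.5,164.5),c,T).round()
    for d in cut_out('oil_bottle',cam)[:3]:
        ys,xs=np.where(d['mask']);print(cam,round(d['p'],2),xs.min(),ys.min(),xs.max(),ys.max(),m)
    if cam=='side':cv2.imwrite('pics/s12.png',cv2.resize(a[80:280,240:480,::-1],(720,600)))
E
```

```text
[574.38532072 250.79838236 169.16775392] [-2.22234765e+00 -2.22014612e+00  1.01155931e-03] 0.27754105031529025
scene 0.77 307 182 317 202 [356.  81. 370. 109.]
scene 0.65 317 218 327 235 [356.  81. 370. 109.]
side 0.57 312 221 324 253 [322. 122. 333. 152.]
side 0.54 292 209 302 232 [322. 122. 333. 152.]
side 0.53 322 124 332 153 [322. 122. 333. 152.]
```

View pics/s12.png

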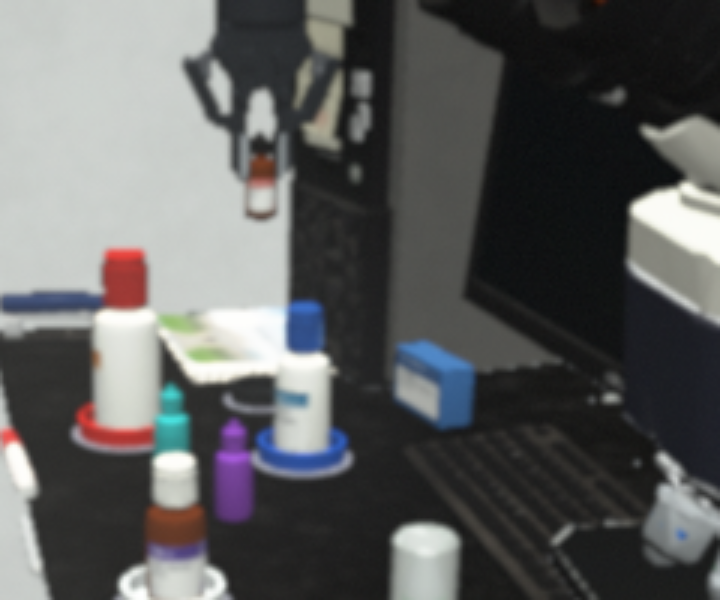

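The side crop shows the oil bottle upright in the fingers at (260,190), on the model's pixel and above the black cup at (255,398). Now I'll lower it.

Request:
{"op": "arm_command", "data": {"deltas": [10, 0.02, 0.03, 0.3, 0, 10, 0.02, 0.03, 1, 0, 10, 0.02, 0.03, 2, 0, 10, 0.02, 0.03, 3, 0, 10, 0.02, 0.03, 4, 0, 10, 0.02, 0.03, 4.7, 0, 10, 0.02, 0.03, 5.1, 0, 10, 0.02, 0.03, 5.2, 0, 10, 0.02, 0.03, 5.25, 0, 10, 0.02, 0.03, 5.29, 0, 10, 0.02, 0.03, 5.31, 0, 10, 0.02, 0.03, 5.31, 0]}}

```text
time: 43.22
tcp_pos: [576.0, 252.2, 10.2]
eef_rot: [2.221, 2.221, 0.001]
ft_force: [-0.3, -0.3, -0.8]
opening: 0.282
grasp_force: 59.0
```

Request:
{"op": "arm_command", "data": {"deltas": [10, 0, 0, 0.02, 0, 10, 0, 0, 0.04, 0, 10, 0, 0, 0.04, 0]}}

```text
time: 43.6
tcp_pos: [575.8, 252.2, 8.8]
eef_rot: [2.221, 2.221, 0.0]
ft_force: [0.1, -0.1, 0.7]
opening: 0.285
grasp_force: 59.2
```

Request:
{"op": "arm_command", "data": {"deltas": [10, 0, 0, 0.02, 0, 10, 0, 0, 0.02, 0]}}

```text
time: 43.85
tcp_pos: [575.9, 252.2, 8.7]
eef_rot: [2.221, 2.221, 0.001]
ft_force: [-0.7, -0.7, 4.1]
opening: 0.278
grasp_force: 59.6
```

Request:
{"op": "arm_command", "data": {"deltas": [35, 0, 0, 0, 0, 50, 0, 0, 0, 0, 60, 0, 0, 0, 0, 60, 0, 0, 0, 0, 60, 0, 0, -1, 0, 60, 0, 0, -2.5, 0, 60, 0, 0, -4, 0, 60, 0, 0, -5.5, 0, 60, 0, 0, -7, 0, 60, 0, 0, -8, 0, 60, -2, -2, -9, 0, 60, -4, -3.5, -9, 0, 60, -6, -4.5, -9, 0, 60, -6, -4.5, -9, 0, 60, -6, -4.5, -9, 0]}}

```text
time: 45.72
tcp_pos: [439.1, 70.6, 278.3]
eef_rot: [-2.225, -2.217, 0.001]
ft_force: [0.9, 0.4, -0.3]
opening: 0.701
grasp_force: 0.0
```

```bash
python3 - <<'E'
from h import *
G=dict(ethanol='red_stand',lens_clean='blue_stand',stain_bottle='white_stand',oil_bottle='black_stand')
im={}
for cam in('scene','side'):
    im[cam]=cams.grab_frame(cam);c,T=pose(cam)
    for n,s in G.items():
        m=mbox(n,(*P0[s],4),c,T);k=[d['box'] for d in spot_in(n,cam)]
        k=[b for b in k if abs(b[0]+b[2]/2-(m[0]+m[2])/2)<9 and abs(b[1]+b[3]/2-(m[1]+m[3])/2)<12]
        print(cam,n,m.round(),[np.round([b[0],b[1],b[0]+b[2],b[1]+b[3]]) for b in k[:1]])
a=cv2.resize(im['side'][150:350,230:430,::-1],(400,400));b=cv2.resize(im['scene'][70:370,240:440,::-1],(400,600))
a=np.vstack([a,np.zeros((200,400,3),np.uint8)]);cv2.imwrite('pics/end.png',np.hstack([a,b]))
s=bot.sense();print(s['time'],s['tcp_pos'],s['ft_force'])
E
```

```text
scene ethanol [294. 121. 317. 172.] [array([298., 121., 320., 171.])]
scene lens_clean [346. 165. 366. 204.] [array([347., 163., 368., 203.])]
scene stain_bottle [276. 267. 295. 296.] [array([279., 269., 294., 297.])]
scene oil_bottle [351. 127. 363. 150.] [array([354., 128., 362., 147.])]
side ethanol [270. 162. 293. 226.] [array([272., 167., 291., 221.])]
side lens_clean [332. 180. 350. 234.] [array([332., 179., 351., 235.])]
side stain_bottle [287. 230. 307. 284.] [array([287., 231., 308., 282.])]
side oil_bottle [322. 184. 332. 213.] [array([321., 184., 334., 210.])]
46.225 [440.96963144  72.68337911 277.79202173] [-0.61602174  0.8433811  -0.63364709]
```

View pics/end.png

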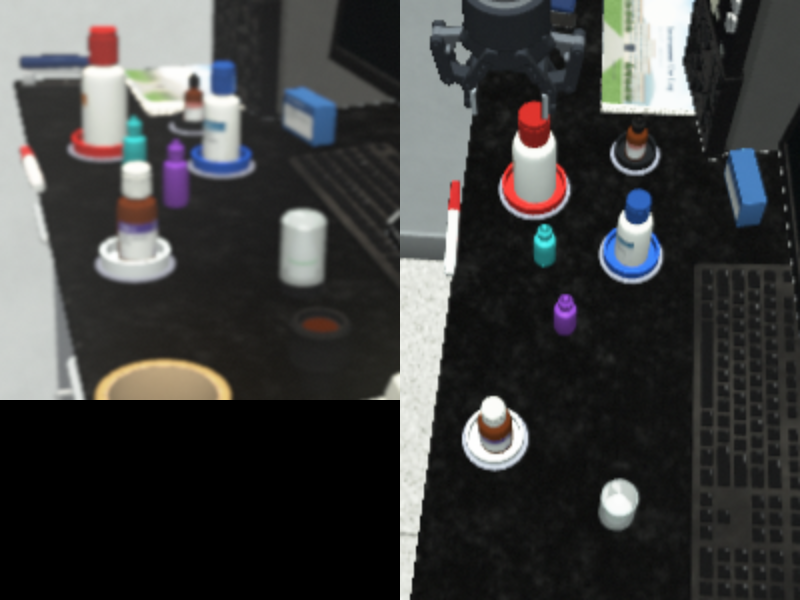

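All four bottles stand upright in their stands. In the scene crop: red (535,165), blue (632,235), white (494,430), black (637,148). The objective case, eyepiece and decoys haven't moved, and the arm is clear.

```bash
python3 -c "
from plant import workorder
print(workorder.job_done())"
```

```text
the job is handed in; nothing more can be done
None
```

All four bottles stand upright in the stands matching their caps, the objective case and eyepiece were left where they were, and the job was handed in at about 46 s of the 109 s allowed.

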